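Clear the finished run into the tub

ROBOT

A 6-joint arm with a two-finger parallel gripper is mounted at the origin on the work surface. World frame = base frame: x ahead of the robot, y to its left, z up, the work surface at z = 0. Lengths are in mm, angles in rad, forces in N, time in s.
With the tool pointing down it reaches from about 300 to 750 mm from the base axis. Payload 8.5 kg.
Tool frame: the origin (TCP) lies on the centre line of the jaws, within the pads' length; the fingertips stand 19 mm ahead of it and the grasp point (between the pads) is the TCP; z points along the fingers, y is the line along which they close (so a half turn about z gives the same grasp; the last joint's range is limited). The gripper opens to 88 mm and grips with 3 to 60 N. Pads are 18 mm wide; open, the fingers measure 123 mm over their backs; the gripper's body (75 mm by 187 mm) begins 45 mm behind the grasp point.
Start: joints at [0.996, 0.381, 1.297, -0, 1.464, -0.215], TCP at [193.638, 514.767, 257.748] pointing down, gripper open.
Joint ranges: [-3.11, 3.11], [-0.89, 2.33], [0.22, 2.48], [-1.42, 4.56], [0.17, 2.85], [-2.88, 2.88]. Speed limits (rad/s): [2.39, 2.39, 3.14, 3.14, 3.14, 3.14].

INTERFACE

Orientations are given as a unit quaternion [w, x, y, z].
In Python, from cell import status, cams, bot gives the robot as it stands.
- The arm moves only by the shell command python3 -m inch 'ROWS'. ROWS is JSON, one flat list of numbers, 5 for each row, row after row: the closure in counts, from 0 (fully open) to 255 (shut), then the shift along the tool's x, y, z in m, then the turn about the tool's z in rad. In form: [gripper, x, y, z, spin, gripper, x, y, z, spin, ...]. A call has 1 to 8 rows; each row shifts and turns the commanded pose from where the row before left it, along the tool's axes as they then stand; what a row does not reach is not made up. A row lasts 1/8 s, in which the tool goes at most 62.5 mm and 10.7 degrees, less where a joint would pass 70% of its speed; a pose out of reach is approached as far as the arm can. A call is refused whole if a number of a shift passes 0.0625 or a number of a turn 0.188, either way. A call with a gripper value outside its range is refused whole. The fingers move at their own pace and stop on an object; the grip force is fixed at half the most. Time passes only in rows, so rows that do not move let the fingers close. It gives the time, the measured TCP pose, the force, the opening and the grip force at its end, in the units of the state.
- status.get_state(): the state, without advancing time (a new reading comes with each control period).
- cams.get_image(name): name is "side" or "top"; returns the picture (480x640x3 uint8, blue, green, red); there is no depth.
- cams.get_calibration(name): a dict with "fx", "fy", "cx", "cy" (pixels), "extrinsics" (4x4, takes a point from camera to world coordinates). Camera axes: x right, y up, looking along -z (the intrinsics and any distortion apply to the point x, -y, -z); pixel columns grow to the right and rows downward; lengths in mm; the calibration is good to about 2 mm. A picture is of the moment at which its call begins. get_calibration takes no time and is no camera call.
- bot.finish_job(): hands the job in; it is judged then, once.
The state is a dict: "time_s": time; "q": joint angles; "qd": joint speeds; "joint_efforts": joint torques, N m; "tool_pos": TCP position; "orientation": TCP orientation; "wrist_force": force on the tool from outside, world axes, zero at the start; "wrist_torque": the same for the moment, N m; "width": opening from 0.0 (shut) to 1.0 (fully open); "gripper_force": force on a finger pad.
Only numpy, scipy, OpenCV 4.12 (cv2) and the standard library are available. Lean on these libraries where they do the work, as an engineer would, in place of code of your own. Each camera call takes 0.05 s, during which the arm holds its last target. There are 200 camera calls.

TASK

Clear up after the run: load the white tub with the tube rack and the pipette, each lying wholly inside and below the rim, and with the slim bottle that stands under the sampler rail, which must stand upright on the tub's floor. The bottle's cap is loose, so keep it upright all the way and set it down gently, never dropping it; leave the squat jar and the yellow-lidded cup where they are.

Things in the scene. Friction and masses are not known exactly. Their poses are not given: they have to be found in the camera images.
- tub: open white plastic tub, fixed to the bench, outside 300 (its x) by 220 (its y) by 70 mm high, walls and floor 4 to 5 mm thick; origin at the centre of its underside, z up; empty at the start
- rail: sampler rail, fixed, at left: white beam 420 mm long (its y), 40 mm high, underside 150 mm above the bench, on end posts (y = +-200 mm); carriage top at 221 mm. Origin on the bench below the middle of the beam's right edge; beam spans x = 0 to 60 mm, +x to the robot's left. It covers the left half of bottle and jar: a vertical tool strikes it, one leaning 30 to 45 degrees to the right clears it
- bottle: the slim bottle: white plastic, round, 52 mm in diameter up to 80 mm, then a shoulder and a black cap 38 mm in diameter, 110 mm high in all, about 0.18 kg; stands upright on the bench under the rail's right-hand edge. Origin at the centre of its underside, z up
- bottle_top (a point): centre of the top of the bottle's cap, 110 mm above its underside
- jar: squat jar beside the bottle under the rail, 76 mm in diameter, 70 mm high, black lid, centre 120 to 170 mm from the bottle's centre; either one may be nearer the robot. To be left alone. Origin at the centre of its underside
- cup: clear specimen cup with a yellow lid, 62 mm in diameter, 62 mm high, beyond the tub; to be left alone. Origin at the centre of its underside
- rack: white plastic tube rack: a solid bar 120 mm long (its x), 36 mm wide (its y) and 38 mm high with five dark round tube places in a row on top, about 0.14 kg; lies on the bench between tub and rail. Origin at the centre of its underside, z up
- rack_end_a (a point): middle of the rack's -x end face, 60 mm from the origin, 19 mm up
- rack_end_b (a point): middle of the rack's +x end face, 60 mm from the origin, 19 mm up
- pipette: pipette lying flat on the bench between tub and rail, 200 mm long along its x, about 0.1 kg: grey handle 110 mm long, 26 mm wide (y) and 24 mm high, centred on the origin; tapering white nose at the +x end to x = 125 mm; plunger with round knob at the -x end to x = -75 mm. Origin under the middle of the handle, z up. It and the rack may swap places
- pipette_knob (a point): tip of the pipette's plunger knob, x = -75 mm, 12 mm above its underside
- pipette_nose (a point): tip of the pipette's nose, x = 125 mm, 12 mm above its underside
There are look-alikes about, which are no part of the job. What is shaped like the bottle but orange is not meant.

How it is judged (in metres and radians):
At the end, for the whole second after the job is handed in: Rack and pipette: both ends within the tub's walls and below its rim. Bottle: in the tub, its underside on the floor (less than 15 mm above the tub's underside), its axis within 0.15 rad of vertical. All three at rest (under 0.03 m/s) (x of rack_end_a in the frame of tub between -0.15 and 0.15 m and y of rack_end_a in the frame of tub between -0.11 and 0.11 m and z of rack_end_a in the frame of tub between 0 and 0.07 m and x of rack_end_b in the frame of tub between -0.15 and 0.15 m and y of rack_end_b in the frame of tub between -0.11 and 0.11 m and z of rack_end_b in the frame of tub between 0 and 0.07 m and x of pipette_knob in the frame of tub between -0.15 and 0.15 m and y of pipette_knob in the frame of tub between -0.11 and 0.11 m and z of pipette_knob in the frame of tub between 0 and 0.07 m and x of pipette_nose in the frame of tub between -0.15 and 0.15 m and y of pipette_nose in the frame of tub between -0.11 and 0.11 m and z of pipette_nose in the frame of tub between 0 and 0.07 m and x of bottle in the frame of tub between -0.13 and 0.13 m and y of bottle in the frame of tub between -0.09 and 0.09 m and z of bottle in the frame of tub between -0.005 and 0.015 m and angle between bottle's own z axis and vertical below 0.15 rad and linear speed of each of rack, pipette, bottle below 0.03 m/s); the robot touches nothing.
It fails at once if the bottle leans more than 0.5 rad from upright (angle between bottle's own z axis and vertical above 0.5 rad).
It fails at once if the bottle is dropped (falls free of the fingers faster than 0.7 m/s, about 25 mm) (contact force between bottle and the fingers below 0.2 N and linear speed of bottle above 0.7 m/s).
It fails at once if the jar is shifted more than 30 mm (distance of jar from where it was at the start of the episode above 0.03 m).
It fails at once if the cup is shifted more than 30 mm (distance of cup from where it was at the start of the episode above 0.03 m).
It also fails if it takes over 72 s, if anything falls off the work surface, if the arm or the gripper's body presses on something with over 40 N, if the wrist force passes 120 N, or if a joint passes its speed limit or range.

## Working session

There is one attempt and no reset: what is moved stays moved. The work goes in short steps, Python scripts to look and compute and a shell command to move; the robot and the scene stay as the last step left them, time stands still between calls to the robot, and variables do not carry over. Pictures are saved under pics/ and viewed, at most 10 in all, crops included, and the job is handed in when it is done.

```bash
ls; mkdir -p pics
python3 - <<'E'
from cell import status,cams
import cv2,numpy as np
for n in ("side","top"):
    cv2.imwrite(f"pics/{n}0.png",cams.get_image(n)); c=cams.get_calibration(n); print(n,c)
s=status.get_state(); print(s["time_s"],s["tool_pos"],s["orientation"],s["width"])
E
```

```text
pics
side {'fx': 512.6138423379894, 'fy': 512.6138423379894, 'cx': 324.51640588042153, 'cy': 246.0420430604902, 'extrinsics': array([[-9.21163664e-01,  3.29831081e-01, -2.06564666e-01,
         3.94494331e+02],
       [-3.89058497e-01, -7.67453771e-01,  5.09556862e-01,
         5.42836655e+02],
       [ 9.53885866e-03,  5.49751005e-01,  8.35274112e-01,
         9.09288529e+02],
       [ 0.00000000e+00,  0.00000000e+00,  0.00000000e+00,
         1.00000000e+00]])}
top {'fx': 578.5095739023695, 'fy': 578.5095739023695, 'cx': 326.1601476779853, 'cy': 248.96223627123504, 'extrinsics': array([[-8.59341005e-02,  9.72255919e-01, -2.17563229e-01,
         3.29388322e+02],
       [-9.96279080e-01, -8.53010170e-02,  1.23179269e-02,
         2.22157260e+01],
       [-6.58218738e-03,  2.17812224e-01,  9.75968498e-01,
         1.22725917e+03],
       [ 0.00000000e+00,  0.00000000e+00,  0.00000000e+00,
         1.00000000e+00]])}
0.1 [193.51906291 514.58825951 257.23245497] [-2.34526097e-04  1.78924065e-01  9.83862689e-01 -5.76433012e-04] 0.9986712493579167
```

View pics/side0.png

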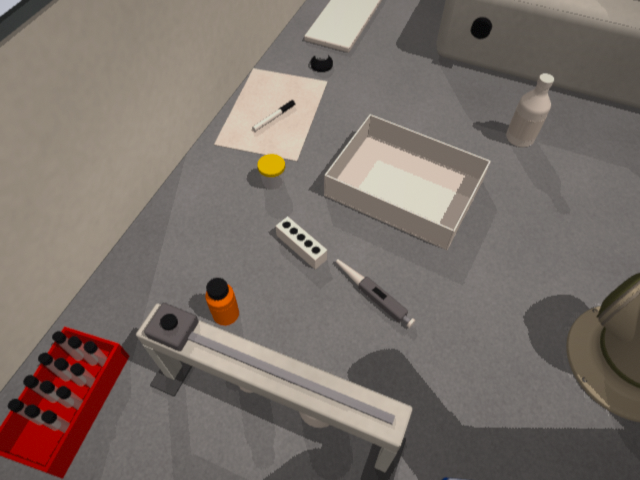

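View pics/top0.png

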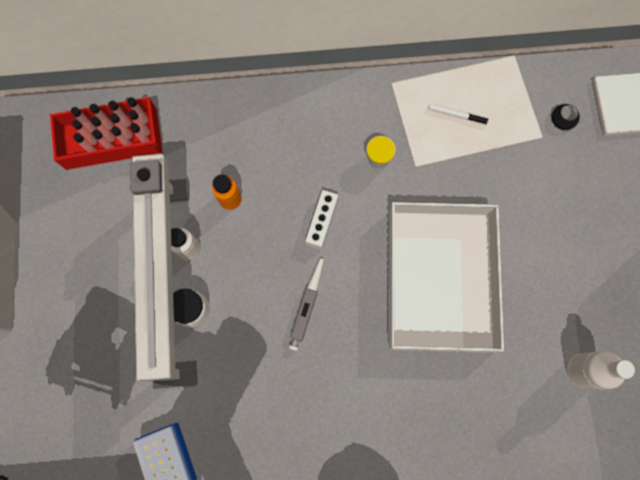

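In the top view: rack at (322,217), pipette from nose (321,260) to knob (294,346), and tub with corners (392,203) to (502,350). The slim white bottle is under the rail at (182,241), the squat jar at (188,307) nearer the robot, and the cup at (381,150).
Bottle candidates are white (182,241), orange (227,192) and the large wash bottle (600,370). The white one under the rail's right edge fits; orange is excluded. I'll confirm in a crop.

```bash
cat > h.py <<'E'
import numpy as np,cv2
from cell import cams
C={n:cams.get_calibration(n) for n in("side","top")}
def ray(n,u,v):
    c=C[n];E=c["extrinsics"]
    d=E[:3,:3]@np.array([(u-c["cx"])/c["fx"],-(v-c["cy"])/c["fy"],-1.]);return E[:3,3],d/np.linalg.norm(d)
def plane(n,u,v,z):
    o,d=ray(n,u,v);return o+d*(z-o[2])/d[2]
def tri(us,ut):
    o1,d1=ray("side",*us);o2,d2=ray("top",*ut)
    t=np.linalg.lstsq(np.c_[d1,-d2],o2-o1,rcond=None)[0]
    a,b=o1+t[0]*d1,o2+t[1]*d2;return (a+b)/2,np.linalg.norm(a-b)
def proj(n,p):
    c=C[n];E=c["extrinsics"];q=E[:3,:3].T@(np.array(p,float)-E[:3,3]);return np.array([c["cx"]+c["fx"]*q[0]/-q[2],c["cy"]-c["fy"]*q[1]/-q[2]])
E
python3 - <<'E'
from h import *
s=cv2.imread("pics/side0.png");t=cv2.imread("pics/top0.png")
a=cv2.resize(t[215:340,130:250],(400,417),interpolation=cv2.INTER_CUBIC)
b=cv2.resize(s[350:450,200:320],(400,333),interpolation=cv2.INTER_CUBIC)
o=np.zeros((417,800,3),np.uint8);o[:,:400]=a;o[:333,400:]=b
cv2.imwrite("pics/crop1.png",o)
def blobs(im,lo,hi,x0,y0,x1,y1,amin):
    m=cv2.inRange(im[y0:y1,x0:x1],lo,hi)
    n,_,st,ce=cv2.connectedComponentsWithStats(m)
    return [(ce[i]+[x0,y0]).round(1).tolist()+[int(st[i,4])]+(st[i,:4]+[x0,y0,0,0]).tolist() for i in range(1,n) if st[i,4]>=amin]
d=((0,0,0),(60,60,60))
print("holes t",blobs(t,*d,300,180,345,250,8));print("holes s",blobs(s,*d,270,210,330,262,8))
print("cup t",blobs(t,(0,120,150),(80,255,255),350,120,410,180,20));print("cup s",blobs(s,(0,120,150),(80,255,255),240,140,300,200,20))
for nm,im,(x0,y0,x1,y1) in(("t",t,(280,252,335,358)),("s",s,(325,250,425,335))):
    hsv=im[y0:y1,x0:x1].astype(int); med=np.median(hsv.reshape(-1,3),0)
    m=(np.abs(hsv-med).max(2)>35).astype(np.uint8)
    cs,_=cv2.findContours(m,0,2);c=max(cs,key=cv2.contourArea)
    P=c[:,0]+[x0,y0]
    mu=P.mean(0);ax=np.linalg.svd(P-mu)[2][0];k=(P-mu)@ax
    print("pip",nm,cv2.contourArea(c),P[k.argmin()],P[k.argmax()],[np.round(v,1).tolist() for v in cv2.minAreaRect(c)[:2]])
print("tub corners guesses z70 top",[plane("top",u,v,70).round() for u,v in((392,203),(498,204),(502,350),(391,349))])
print("side",[plane("side",u,v,70).round() for u,v in((326,178),(371,118),(489,163),(446,243))])
print([ [x.round() if hasattr(x,'round') else x for x in tri(a,b)] for a,b in(((326,178),(392,203)),((371,118),(498,204)),((489,163),(502,350)),((446,243),(391,349)))])
E
```

```text
holes t [[327.8, 198.3, 23, 325, 196, 6, 5], [324.6, 208.0, 23, 322, 206, 6, 5], [321.5, 217.3, 22, 319, 215, 6, 5], [318.3, 227.0, 24, 316, 225, 6, 5], [315.1, 236.5, 24, 313, 234, 5, 6]]
holes s [[286.1, 224.4, 28, 283, 222, 7, 6], [293.3, 230.6, 30, 290, 228, 7, 6], [300.6, 236.9, 29, 298, 235, 7, 5], [308.0, 243.1, 32, 305, 241, 7, 6], [315.5, 249.7, 32, 312, 247, 8, 6]]
cup t [[380.3, 149.4, 624, 367, 136, 28, 28]]
cup s [[270.7, 164.0, 457, 257, 154, 28, 21]]
pip t 155.5 [322 259] [309 288] [[37.5, 22.3], [7.8, 31.8]]
pip s 451.5 [334 262] [407 327] [[44.1, 46.3], [97.6, 9.1]]
tub corners guesses z70 top [array([ 673., -138.,   70.]), array([ 652., -357.,   70.]), array([ 354., -320.,   70.]), array([ 375., -102.,   70.])]
side [array([ 667., -132.,   70.]), array([ 642., -344.,   70.]), array([ 354., -314.,   70.]), array([385., -70.,  70.])]
[[array([ 673., -139.,   62.]), np.float64(6.0)], [array([ 651., -362.,   54.]), np.float64(9.0)], [array([ 354., -322.,   62.]), np.float64(0.0)], [array([ 380., -108.,   18.]), np.float64(7.0)]]
```

View pics/crop1.png

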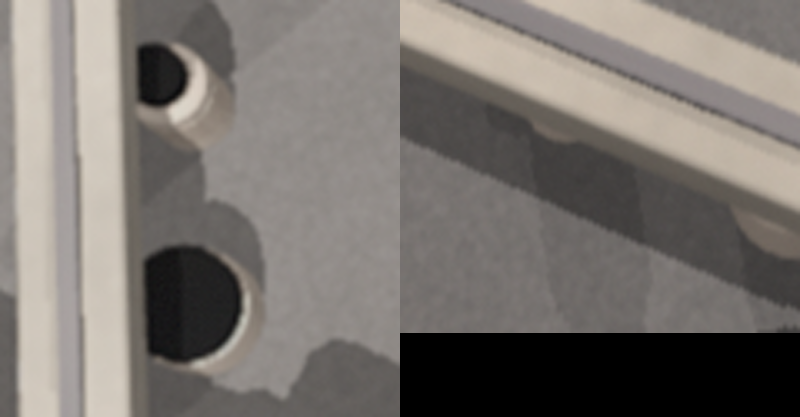

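Crop: slim bottle, small black cap centred at about (177,237), and squat jar with lid at about (187,306), both with their left parts hidden by the beam. The bottle matches on cap size and position. In the side view only slivers of their feet show below the beam.

Run:
```python
from h import *
ht=[(327.8,198.3),(324.6,208),(321.5,217.3),(318.3,227),(315.1,236.5)];hs=[(286.1,224.4),(293.3,230.6),(300.6,236.9),(308,243.1),(315.5,249.7)]
P=[tri(a,b) for a,b in zip(hs,ht)]
for p,e in P: print("hole",p.round(1),round(e,1))
print("rack ax",np.degrees(np.arctan2(*(P[0][0]-P[4][0])[[1,0]])))
print("rack z38 top ctr",plane("top",*ht[2],38).round(1))
print("cup",[x for x in tri((270.7,164),(380.3,149.4))])
print("knob",tri((411,323),(294,346)),"nose",tri((336,262),(321.5,259)))
print("top only z12 knob",plane("top",294,347,12),"nose",plane("top",321.5,259,12))
t=cv2.imread("pics/top0.png")
m=cv2.inRange(t[220:340,150:230],(0,0,0),(45,45,45));n,_,st,ce=cv2.connectedComponentsWithStats(m)
for i in range(1,n):
    if st[i,4]>40: print("dark",st[i,:5]+[150,220,0,0,0],(ce[i]+[150,220]).round(1))
B=plane("top",176.8,237.3,110);print("bottle top",B)
J=plane("top",187,306.5,70);print("jar",J,"dist",np.hypot(*(B-J)[:2]))
th=np.linspace(0,6.28,60)
for r,z in((26,0),(26,80)):
    q=np.array([proj("top",[B[0]+r*np.cos(a),B[1]+r*np.sin(a),z]) for a in th]);print("top bbox",z,q.min(0),q.max(0))
q=np.array([proj("side",[B[0]+26*np.cos(a),B[1]+26*np.sin(a),0]) for a in th]);print("side base bbox",q.min(0),q.max(0))
for x in((161,380),(171,377),(161,156)):print("rail",plane("top",*x,190))
# pipette handle: dark grey
for nm,f,(x0,y0,x1,y1) in(("top","top0",(285,255,335,355)),("side","side0",(325,250,425,335))):
    im=cv2.imread(f"pics/{f}.png")[y0:y1,x0:x1];print(nm,im[2,2])
    m=cv2.morphologyEx(cv2.inRange(im,(0,0,0),(95,95,95)),cv2.MORPH_OPEN,np.ones((2,2),np.uint8));cs,_=cv2.findContours(m,0,2);c=max(cs,key=cv2.contourArea)
    r=cv2.minAreaRect(c);print("handle",nm,cv2.contourArea(c),np.array(r[0])+[x0,y0],r[1],r[2])
```

```text
hole [704.5  -5.9  39.7] 0.5
hole [683.7   2.8  40.1] 0.0
hole [663.5  11.2  40. ] 0.4
hole [642.9  19.7  40.9] 0.1
hole [622.7  28.2  40.6] 0.2
rack ax -22.603447511507284
rack z38 top ctr [664.3  11.2  38. ]
cup [array([ 797.35458564, -126.96657078,   61.92626774]), np.float64(0.6233927796718777)]
knob (array([398.3536622 ,  91.40163575,  10.68268417]), np.float64(4.536202043967952)) nose (array([580.59887677,  18.70938984,   5.81477742]), np.float64(0.2562163560781315))
top only z12 knob [398.49328076  91.25615403  12.        ] nose [579.19665744  18.72709522  12.        ]
dark [172 229  14  18 201] [177.6 237.3]
dark [174 289  28  34 788] [186.2 305.5]
bottle top [628.1482117  302.35209928 110.        ]
jar [493.83126011 296.20367316  70.        ] dist 134.45760159788216
top bbox 0 [177.93804827 237.69698883] [201.8052855  261.00593624]
top bbox 80 [167.882782   228.46274434] [193.32890248 253.2308463 ]
side base bbox [238.30066483 363.55162668] [267.05855337 391.50907622]
rail [351.55577878 317.58870624 190.        ]
rail [355.18588025 299.9617808  190.        ]
rail [769.36031096 307.63397202 190.        ]
top [134 138 142]
handle top 62.5 [305.76605988 310.27981949] (5.651175498962402, 13.888481140136719) 16.699243545532227
side [115 120 127]
handle side 705.5 [372.91370773 293.79187775] (99.14640808105469, 17.935020446777344) 40.91438674926758
```

Checked: rack holes at z ≈ 40, given 38. Tub corners 300 x 220, cup 62 high and bottle-to-jar distance 134, all consistent. Next, a helper that gives the distance to go in tool axes.

```bash
cat > go.py <<'E'
import sys,numpy as np
from scipy.spatial.transform import Rotation as R
from cell import status
def go(x,y,z,yaw=None):
    s=status.get_state();q=s["orientation"];r=R.from_quat([q[1],q[2],q[3],q[0]])
    d=r.inv().apply(np.array([x,y,z])-s["tool_pos"])
    M=r.as_matrix();ya=np.degrees(np.arctan2(M[1,1],M[0,1]))
    print("t",s["time_s"],"pos",np.round(s["tool_pos"],1),"tooly yaw",ya.round(1),"zaxis",M[:,2].round(3),"w",round(s["width"],3),"F",np.round(s["wrist_force"],1))
    print("shift tool mm",d.round(1),"spin", None if yaw is None else round(np.radians(((ya-yaw)+90)%180-90),3))
a=[float(v) for v in sys.argv[1:]];go(*a)
E
python3 go.py 664 11.3 120 67.4; python3 -m inch '[0,-0.05,-0.025,0,0.035, 0,-0.05,-0.025,0,0, 0,-0.05,-0.025,0,0, 0,-0.05,-0.025,0,0, 0,-0.05,-0.025,0,0, 0,-0.05,-0.025,0,0, 0,-0.05,-0.025,0,0, 0,-0.05,-0.025,0,0]'; python3 go.py 664 11.3 120 67.4
```

```text
t 0.1 pos [193.5 514.6 257.2] tooly yaw 69.4 zaxis [-0.001 -0.001 -1.   ] w 0.999 F [-0.1 -0.3  0.2]
shift tool mm [-617.6 -305.3  137.4] spin 0.035
time_s: 1.1
tool_pos: [488.3, 176.0, 257.6]
orientation: [-0.0, 0.196, 0.981, -0.0]
wrist_force: [0.5, 0.5, -0.2]
width: 1.001
gripper_force: 0.0
t 1.1 pos [488.3 176.  257.6] tooly yaw 67.4 zaxis [-0.  0. -1.] w 1.001 F [ 0.5  0.5 -0.2]
shift tool mm [-225.6  -84.4  137.5] spin -0.001
```

```bash
python3 -m inch '[0,-0.05,-0.02,0.01,0, 0,-0.05,-0.02,0.02,0, 0,-0.05,-0.02,0.03,0, 0,-0.04,-0.015,0.04,0, 0,-0.02,-0.005,0.05,0, 0,0,0,0.03,0, 0,0,0,0.01,0, 0,0,0,0,0]'; python3 go.py 664 11.3 28 67.4
```

```text
time_s: 2.1
tool_pos: [650.5, 23.2, 68.0]
orientation: [-0.0, 0.196, 0.981, 0.0]
wrist_force: [-0.1, 1.1, 0.4]
width: 1.0
gripper_force: 0.0
t 2.1 pos [650.5  23.2  68. ] tooly yaw 67.4 zaxis [-0.  0. -1.] w 1.0 F [-0.1  1.1  0.4]
shift tool mm [-17.   -5.8  40. ] spin -0.0
```

```bash
python3 -m inch '[0,-0.017,-0.006,0,0, 0,0,0,0.03,0, 0,0,0,0.01,0, 200,0,0,0,0, 200,0,0,0,0, 200,0,0,0,0, 200,0,0,0,0, 200,0,0,0,0]'; python3 go.py 664 11.3 28 67.4
```

```text
time_s: 3.1
tool_pos: [663.9, 10.9, 27.9]
orientation: [0.0, 0.196, 0.981, 0.0]
wrist_force: [-0.3, 0.2, 0.2]
width: 0.457
gripper_force: 0.0
t 3.1 pos [663.9  10.9  27.9] tooly yaw 67.4 zaxis [ 0. -0. -1.] w 0.457 F [-0.3  0.2  0.2]
shift tool mm [ 0.   0.4 -0.1] spin -0.0
```

```bash
python3 -m inch '[255,0,0,0,0, 255,0,0,0,0, 255,0,0,0,0, 255,0,0,-0.02,0, 255,0,0,-0.04,0, 255,0,0,-0.05,0, 255,0,0,-0.03,0, 255,0,0,0,0]'; python3 go.py 506.5 -286.6 160 83.1
```

```text
time_s: 4.1
tool_pos: [664.5, 10.9, 169.6]
orientation: [0.002, 0.196, 0.981, 0.0]
wrist_force: [-0.5, -0.1, -1.8]
width: 0.406
gripper_force: 30.0
t 4.1 pos [664.5  10.9 169.6] tooly yaw 67.4 zaxis [ 0.004 -0.001 -1.   ] w 0.406 F [-0.5 -0.1 -1.8]
shift tool mm [  31.5 -335.4    9.1] spin -0.274
```

```bash
python3 -m inch '[255,0.004,-0.03,0,0, 255,0.004,-0.045,0,0, 255,0.004,-0.05,0,0, 255,0.004,-0.055,0,0, 255,0.004,-0.055,0,0, 255,0.004,-0.045,0,0, 255,0.004,-0.035,0,-0.137, 255,0.004,-0.02,0,-0.137]'; python3 go.py 506.5 -286.6 40 83.1
```

```text
time_s: 5.1
tool_pos: [506.3, -288.5, 165.4]
orientation: [-0.001, 0.059, 0.998, 0.001]
wrist_force: [0.0, 0.1, -1.5]
width: 0.408
gripper_force: 30.0
t 5.1 pos [ 506.3 -288.5  165.4] tooly yaw 83.2 zaxis [-0.003  0.002 -1.   ] w 0.408 F [ 0.   0.1 -1.5]
shift tool mm [ -0.3   1.6 125.4] spin 0.002
```

```bash
python3 -m inch '[255,0,0.002,0.035,0, 255,0,0,0.045,0, 255,0,0,0.03,0, 255,0,0,0.014,0, 255,0,0,0.005,0, 255,0,0,0,0, 130,0,0,0,0, 130,0,0,0,0]'; python3 go.py 506.5 -286.6 35 83.1;  python3 -m inch '[130,0,0,0,0, 130,0,0,-0.02,0, 130,0,0,-0.04,0, 130,0,0,-0.05,0, 120,0,0,-0.02,0]';python3 go.py 466 64 150 68.15
```

```text
time_s: 6.1
tool_pos: [508.4, -285.6, 39.6]
orientation: [0.001, 0.06, 0.998, -0.0]
wrist_force: [-0.3, -0.2, -0.2]
width: 0.489
gripper_force: 0.0
t 6.1 pos [ 508.4 -285.6   39.6] tooly yaw 83.1 zaxis [ 0.001 -0.001 -1.   ] w 0.489 F [-0.3 -0.2 -0.2]
shift tool mm [ 1.8 -1.2  4.6] spin -0.0
time_s: 6.72
tool_pos: [508.7, -285.8, 171.9]
orientation: [0.002, 0.06, 0.998, -0.001]
wrist_force: [0.7, 0.8, -0.7]
width: 0.526
gripper_force: 0.0
t 6.725 pos [ 508.7 -285.8  171.9] tooly yaw 83.1 zaxis [ 0.004 -0.003 -1.   ] w 0.526 F [ 0.7  0.8 -0.7]
shift tool mm [ 84.6 342.2  20.7] spin 0.261
```

```bash
python3 -m inch '[60,0.011,0.025,0,0, 0,0.011,0.04,0,0, 0,0.011,0.05,0,0, 0,0.011,0.055,0,0, 0,0.011,0.055,0,0, 0,0.011,0.05,0,0, 0,0.011,0.04,0,0, 0,0.008,0.027,0.02,0.131]'; python3 -m inch '[0,0,0,0.02,0.13, 0,0,0,0,0]'; python3 go.py 466 64 22 68.15
```

```text
time_s: 7.72
tool_pos: [465.2, 66.0, 149.7]
orientation: [0.002, 0.126, 0.992, 0.0]
wrist_force: [0.6, 0.2, -0.3]
width: 0.997
gripper_force: 0.0
time_s: 7.98
tool_pos: [464.4, 64.6, 128.2]
orientation: [-0.001, 0.189, 0.982, -0.0]
wrist_force: [0.5, -0.1, -0.2]
width: 1.001
gripper_force: 0.0
t 7.975 pos [464.4  64.6 128.2] tooly yaw 68.2 zaxis [-0.002  0.    -1.   ] w 1.001 F [ 0.5 -0.1 -0.2]
shift tool mm [-1.900e+00  1.000e-01  1.062e+02] spin 0.001
```

```bash
python3 -m inch '[0,-0.002,0,0.03,0, 0,0,0,0.04,0, 0,0,0,0.024,0, 0,0,0,0.012,0, 120,0,0,0,0, 255,0,0,0,0, 255,0,0,0,0, 255,0,0,0,0]'; python3 -m inch '[255,0,0,0,0, 255,0,0,0,0, 255,0,0,0,0, 255,0,0,0,0, 255,0,0,-0.02,0, 255,0,0,-0.04,0, 255,0,0,-0.04,0, 255,0,0,-0.03,0]'; python3 go.py 488.1 -231 150 83.1
```

```text
time_s: 8.98
tool_pos: [467.0, 63.6, 23.2]
orientation: [0.0, 0.19, 0.982, 0.0]
wrist_force: [-0.1, -0.7, -0.3]
width: 0.571
gripper_force: 0.0
time_s: 9.98
tool_pos: [466.8, 63.6, 154.2]
orientation: [0.0, 0.19, 0.982, 0.0]
wrist_force: [-0.1, 0.8, -0.6]
width: 0.291
gripper_force: 30.0
t 9.975 pos [466.8  63.6 154.2] tooly yaw 68.1 zaxis [ 0.001 -0.    -1.   ] w 0.291 F [-0.1  0.8 -0.6]
shift tool mm [-129.5 -265.4    4.3] spin -0.261
```

```bash
python3 -m inch '[255,-0.015,-0.025,0,0, 255,-0.017,-0.037,0,0, 255,-0.018,-0.04,0,0, 255,-0.018,-0.04,0,0, 255,-0.018,-0.038,0,0, 255,-0.018,-0.035,0,0, 255,-0.016,-0.03,0,-0.131, 255,-0.009,-0.02,0,-0.13]'; python3 -m inch '[255,0,0,0,0]'; python3 go.py 488.1 -231 33 83.1
python3 - <<'E'
from h import *
a=cams.get_image("side");b=cams.get_image("top")
cv2.imwrite("pics/p3.png",np.hstack([cv2.resize(a[60:300,240:540],(400,320)),cv2.resize(b[150:390,330:630],(400,320))]))
E
```

```text
time_s: 10.98
tool_pos: [490.5, -231.6, 152.4]
orientation: [-0.0, 0.059, 0.998, 0.0]
wrist_force: [0.3, 0.5, -0.7]
width: 0.292
gripper_force: 30.0
time_s: 11.1
tool_pos: [490.5, -231.1, 152.3]
orientation: [-0.0, 0.062, 0.998, 0.0]
wrist_force: [0.2, 0.9, -1.1]
width: 0.293
gripper_force: 30.0
t 11.1 pos [ 490.5 -231.1  152.3] tooly yaw 82.9 zaxis [-0.  0. -1.] w 0.293 F [ 0.2  0.9 -1.1]
shift tool mm [  2.4  -0.3 119.3] spin -0.003
```

View pics/p3.png

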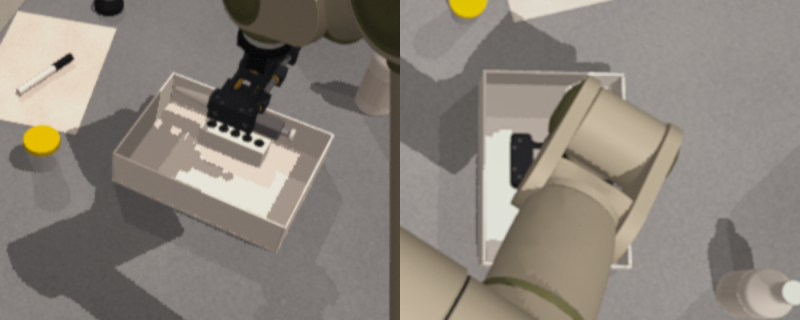

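The side picture shows the rack flat in the tub, middle hole at about (417,159). The pipette is in the jaws above the tub. I'll check the rack's place before lowering.

Run:
```python
from h import *
T=np.array([513.5,-229]);ex=np.array([.993,-.12]);ey=np.array([.12,.993])
for u,v in((213,125),(235,132),(259,142)):
    p=plane("side",240+u*.75,60+v*.75,43)[:2]-T;print((p@ex).round(),(p@ey).round())
for cx,cy in((150,110),(150,-110),(-150,110),(-150,-110)):print(proj("side",[*(T+cx*ex+cy*ey),70]).round(),proj("top",[*(T+cx*ex+cy*ey),70]).round())
```

```text
42.0 -54.0
2.0 -59.0
-42.0 -58.0
[323. 175.] [392. 202.]
[370. 114.] [498. 205.]
[454. 232.] [391. 348.]
[491. 161.] [502. 351.]
```

```bash
python3 -m inch '[255,0.001,0.008,0.03,0, 255,0,0,0.04,0, 255,0,0,0.03,0, 255,0,0,0.016,0, 255,0,0,0.004,0, 255,0,0,0.002,0, 255,0,0,0,0, 160,0,0,0,0]'; python3 go.py 489 -223 30 83.1;  python3 -m inch '[160,0,0,0,0, 160,0,0,0,0, 160,0,0,-0.015,0, 160,0,0,-0.04,0, 160,0,0,-0.05,0, 100,0,0,-0.05,0, 0,0,0,-0.03,0, 0,0,0,0,0]';python3 go.py 466 64 150 68.15
```

```text
time_s: 12.2
tool_pos: [490.9, -222.1, 31.4]
orientation: [0.001, 0.06, 0.998, -0.0]
wrist_force: [0.4, -0.0, 0.4]
width: 0.369
gripper_force: 0.0
t 12.2 pos [ 490.9 -222.1   31.4] tooly yaw 83.1 zaxis [ 0.001 -0.001 -1.   ] w 0.369 F [ 0.4 -0.   0.4]
shift tool mm [ 1.7 -1.1  1.4] spin -0.001
time_s: 13.2
tool_pos: [491.1, -222.3, 218.7]
orientation: [0.002, 0.06, 0.998, -0.002]
wrist_force: [0.2, -0.0, -0.1]
width: 0.69
gripper_force: 0.0
t 13.2 pos [ 491.1 -222.3  218.7] tooly yaw 83.1 zaxis [ 0.004 -0.003 -1.   ] w 0.69 F [ 0.2 -0.  -0.1]
shift tool mm [ 59.7 281.4  67.6] spin 0.261
```

Rack and pipette are in the tub. The rows can't tilt the tool directly, so I'll test whether running into the reach limit due left (azimuth 90°) leans it, tip outward.

```bash
python3 -m inch '[0,0.01,0.045,-0.01,0, 0,0.012,0.055,-0.01,0, 0,0.012,0.055,-0.01,0, 0,0.012,0.055,-0.01,0, 0,0.02,0.055,-0.01,0, 0,0.045,0.04,-0.005,0, 0,0.045,0.04,0,0, 0,0.045,0.04,0,0]'; python3 -m inch '[0,0.045,0.04,0,0, 0,0.045,0.04,0,0, 0,0.045,0.04,0,0, 0,0.045,0.04,0,0, 0,0.045,0.035,0,0, 0,0.045,0.035,0,0, 0,0.045,0.03,0,0, 0,0.045,0.02,0,0]'; python3 go.py 0 650 280 0
```

```text
time_s: 14.2
tool_pos: [335.6, 185.4, 270.1]
orientation: [-0.001, 0.061, 0.998, -0.0]
wrist_force: [0.8, 0.7, -0.7]
width: 0.999
gripper_force: 0.0
time_s: 15.2
tool_pos: [12.1, 506.4, 269.6]
orientation: [-0.0, 0.06, 0.998, -0.001]
wrist_force: [0.3, -0.6, -0.4]
width: 0.995
gripper_force: 0.0
t 15.2 pos [ 12.1 506.4 269.6] tooly yaw 83.1 zaxis [-0.    -0.002 -1.   ] w 0.995 F [ 0.3 -0.6 -0.4]
shift tool mm [ 29.3 141.  -10.6] spin 1.45
```

```bash
python3 -m inch '[0,0,0,0,0.181, 0,0,0,0,0.181, 0,0,0,0,0.181, 0,0,0,0,0.181, 0,0,0,0,0.181, 0,0,0,0,0.181, 0,0,0,0,0.181, 0,0,0,0,0.183]'; python3 -m inch '[0,0.05,0,0,0, 0,0.05,0,0,0, 0,0.05,0,0,0, 0,0.05,0,0,0, 0,0.05,0,0,0, 0,0.05,0,0,0]'; python3 go.py 0 700 280 0;python3 -c "
from cell import status;print(status.get_state()['q'])"; python3 -m inch '[0,0.05,0,0,0, 0,0.05,0,0,0]';  python3 go.py 0 700 280 0;python3 -c "
from cell import status;print(status.get_state()['q'])"
```

```text
time_s: 16.2
tool_pos: [13.7, 505.3, 269.8]
orientation: [0.001, 0.709, 0.705, -0.001]
wrist_force: [-0.4, -1.0, -0.2]
width: 0.997
gripper_force: 0.0
time_s: 16.95
tool_pos: [13.8, 800.6, 267.9]
orientation: [-0.0, 0.707, 0.707, 0.0]
wrist_force: [-0.2, 1.0, 1.3]
width: 0.999
gripper_force: 0.0
t 16.95 pos [ 13.8 800.6 267.9] tooly yaw -0.0 zaxis [-0.     0.001 -1.   ] w 0.999 F [-0.2  1.   1.3]
shift tool mm [-100.6  -13.8  -12.2] spin -0.0
[1.40613033e+00 9.25833263e-01 2.33310398e-01 3.81659706e-04
 1.98195195e+00 1.40640022e+00]
time_s: 17.2
tool_pos: [12.8, 826.9, 237.6]
orientation: [-0.018, 0.707, 0.707, 0.018]
wrist_force: [-0.2, -1.3, 0.3]
width: 1.001
gripper_force: 0.0
t 17.2 pos [ 12.8 826.9 237.6] tooly yaw 0.0 zaxis [ 0.001  0.051 -0.999] w 1.001 F [-0.2 -1.3  0.3]
shift tool mm [-124.6  -12.7  -48.9] spin 0.0
[1.41070757 0.96849841 0.22375583 0.00782409 1.89835346 1.41338118]
```

Leaning does emerge at the limit (z axis now 0.05 toward +y). I'll push further out and up.

```bash
python3 -m inch '[0,0.05,0,-0.05,0, 0,0.05,0,-0.05,0]';  python3 go.py 0 700 280 0; python3 -m inch '[0,0.06,0,0,0, 0,0.06,0,0,0]';  python3 go.py 0 700 280 0;python3 -c "
from cell import status;print(status.get_state()['q'])"
```

```text
time_s: 17.45
tool_pos: [11.3, 816.9, 294.8]
orientation: [-0.041, 0.706, 0.706, 0.042]
wrist_force: [-0.5, -0.1, 1.2]
width: 0.999
gripper_force: 0.0
t 17.45 pos [ 11.3 816.9 294.8] tooly yaw -0.0 zaxis [ 0.002  0.117 -0.993] w 0.999 F [-0.5 -0.1  1.2]
shift tool mm [-117.8  -11.3    1. ] spin -0.0
time_s: 17.7
tool_pos: [10.2, 844.9, 268.7]
orientation: [-0.063, 0.704, 0.704, 0.065]
wrist_force: [0.4, 0.2, 0.7]
width: 0.997
gripper_force: 0.0
t 17.7 pos [ 10.2 844.9 268.7] tooly yaw -0.0 zaxis [ 0.003  0.18  -0.984] w 0.997 F [0.4 0.2 0.7]
shift tool mm [-140.5  -10.1  -37.2] spin -0.0
[1.41235023 0.93478991 0.22180083 0.02576197 1.80538498 1.42059679]
```

```bash
python3 -m inch '[0,0.06,0,-0.03,0, 0,0.06,0,-0.03,0, 0,0.06,0,-0.03,0, 0,0.06,0,-0.03,0, 0,0.06,0,-0.03,0, 0,0.06,0,-0.03,0, 0,0.06,0,-0.03,0, 0,0.06,0,-0.03,0]';  python3 go.py 0 700 280 0
```

```text
time_s: 18.7
tool_pos: [5.9, 838.8, 402.6]
orientation: [-0.153, 0.69, 0.69, 0.157]
wrist_force: [0.1, 0.5, -0.4]
width: 0.998
gripper_force: 0.0
t 18.7 pos [  5.9 838.8 402.6] tooly yaw -0.1 zaxis [ 0.005  0.428 -0.904] w 0.998 F [ 0.1  0.5 -0.4]
shift tool mm [-177.9   -6.3   51.4] spin -0.001
```

```bash
python3 - <<'E'
from h import *
s=cv2.imread("pics/side0.png");t=cv2.imread("pics/top0.png")
def dark(im,x0,y0,x1,y1,th=45):
    m=cv2.inRange(im[y0:y1,x0:x1],(0,0,0),(th,th,th));n,_,st,ce=cv2.connectedComponentsWithStats(m)
    i=1+st[1:,4].argmax();print(st[i]+[x0,y0,0,0,0]);return ce[i]+[x0,y0]
a=dark(s,195,270,240,302);b=dark(t,205,170,240,197);print(a,b,"orange cap",tri(a,b),plane("top",*b,110))
# rail right edge in top: rightmost bright column per row
for r in(200,225,240,255,270):
    row=t[r,140:200].astype(int).min(1);g=np.diff(row);print(r,140+np.argmin(g),row[15:35].tolist())
E
python3 - <<'E'
from h import *
a=cams.get_image("side");b=cams.get_image("top")
cv2.imwrite("pics/s4.png",a);cv2.imwrite("pics/t4.png",b)
cv2.imwrite("pics/p4.png",np.hstack([cv2.resize(a,(400,300)),cv2.resize(b,(400,300))]))
E
```

```text
[207 278  21  22 352]
[214 175  17  18 224]
[216.98295455 288.43181818] [221.71428571 183.45982143] orange cap (array([735.71654379, 209.26590314, 101.44143489]), np.float64(0.5551102196996754)) [732.91902392 207.8869946  110.        ]
200 164 [192, 192, 192, 192, 193, 193, 194, 191, 180, 155, 114, 99, 101, 100, 87, 62, 51, 53, 53, 52]
225 165 [193, 193, 192, 192, 193, 192, 193, 194, 189, 175, 146, 109, 99, 103, 100, 99, 98, 97, 98, 97]
240 191 [193, 192, 193, 194, 194, 194, 193, 193, 190, 184, 162, 125, 102, 100, 99, 87, 50, 20, 20, 19]
255 166 [189, 187, 187, 189, 189, 189, 190, 190, 191, 187, 173, 144, 108, 96, 97, 96, 91, 85, 83, 84]
270 166 [185, 188, 187, 188, 188, 188, 188, 187, 187, 184, 176, 156, 118, 99, 95, 95, 94, 87, 84, 84]
```

View pics/p4.png

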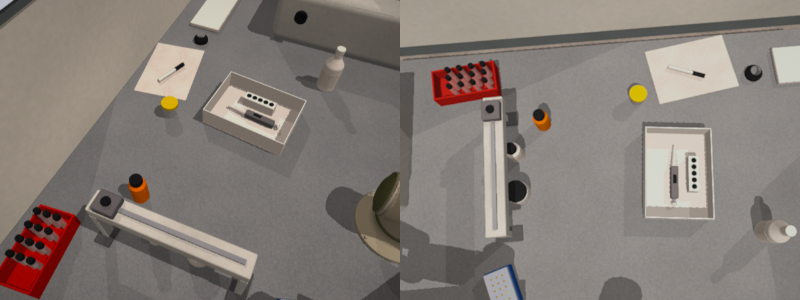

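Picture 4: rack (side view (520,198), full pixels) and pipette lie flat inside the tub. Bottle, jar, cup and orange bottle are untouched. A lean of about 33° clears the beam (edge y≈303) and the orange bottle's cap (734,208).

```bash
python3 -m inch '[0,0.06,0,-0.03,0, 0,0.06,0,-0.03,0, 0,0.06,0,-0.03,0, 0,0.06,0,-0.02,0]';  python3 go.py 0 700 400 0; python3 -m inch '[0,-0.05,0,0,0, 0,-0.05,0,0,0]';  python3 go.py 0 650 400 0;python3 -c "
from cell import status;print(status.get_state()['q'])"
```

```text
time_s: 19.3
tool_pos: [4.1, 822.1, 479.5]
orientation: [-0.199, 0.678, 0.678, 0.203]
wrist_force: [0.5, -0.8, -0.2]
width: 0.999
gripper_force: 0.0
t 19.3 pos [  4.1 822.1 479.5] tooly yaw -0.1 zaxis [ 0.006  0.546 -0.838] w 0.999 F [ 0.5 -0.8 -0.2]
shift tool mm [-1.457e+02 -4.400e+00 -1.000e-01] spin -0.001
time_s: 19.55
tool_pos: [4.8, 748.3, 429.0]
orientation: [-0.199, 0.678, 0.678, 0.203]
wrist_force: [0.1, 1.7, 0.5]
width: 0.998
gripper_force: 0.0
t 19.55 pos [  4.8 748.3 429. ] tooly yaw -0.1 zaxis [ 0.005  0.544 -0.839] w 0.998 F [0.1 1.7 0.5]
shift tool mm [-98.3  -4.8 -29.2] spin -0.001
[1.37522944 0.47602053 0.76711741 0.10360027 1.33207454 1.37955751]
```

```bash
python3 go.py 628 215 330; python3 -m inch '[0,-0.03,0.035,-0.01,0, 0,-0.04,0.045,-0.015,0, 0,-0.04,0.045,-0.015,0, 0,-0.04,0.045,-0.015,0, 0,-0.04,0.045,-0.015,0, 0,-0.04,0.045,-0.015,0, 0,-0.04,0.045,-0.015,0, 0,-0.04,0.045,-0.015,0]';python3 go.py 628 215 330
```

```text
t 19.55 pos [  4.8 748.3 429. ] tooly yaw -0.1 zaxis [ 0.005  0.544 -0.839] w 0.998 F [0.1 1.7 0.5]
shift tool mm [-502.6  623.3 -203.8] spin None
time_s: 20.55
tool_pos: [355.9, 424.5, 360.2]
orientation: [-0.198, 0.678, 0.678, 0.203]
wrist_force: [-0.0, -0.2, 0.2]
width: 1.003
gripper_force: 0.0
t 20.55 pos [355.9 424.5 360.2] tooly yaw -0.1 zaxis [ 0.007  0.543 -0.839] w 1.003 F [-0.  -0.2  0.2]
shift tool mm [-193.   272.2  -86.6] spin None
```

```bash
python3 -m inch '[0,-0.035,0.045,-0.015,0, 0,-0.035,0.045,-0.015,0, 0,-0.035,0.045,-0.015,0, 0,-0.03,0.045,-0.015,0, 0,-0.03,0.045,-0.015,0, 0,-0.02,0.03,-0.01,0, 0,-0.01,0.015,0,0, 0,0,0,0,0]';python3 go.py 628 215 200; python3 go.py 628 297 72
```

```text
time_s: 21.55
tool_pos: [624.8, 215.9, 326.1]
orientation: [-0.198, 0.678, 0.678, 0.202]
wrist_force: [-0.3, 0.9, -0.6]
width: 0.999
gripper_force: 0.0
t 21.55 pos [624.8 215.9 326.1] tooly yaw -0.1 zaxis [ 0.004  0.542 -0.84 ] w 0.999 F [-0.3  0.9 -0.6]
shift tool mm [-69.2   2.6 105.5] spin None
t 21.55 pos [624.8 215.9 326.1] tooly yaw -0.1 zaxis [ 0.004  0.542 -0.84 ] w 0.999 F [-0.3  0.9 -0.6]
shift tool mm [-69.7   2.  257.5] spin None
```

```bash
python3 -m inch '[0,-0.035,0.003,0,0, 0,-0.035,0,0.03,0, 0,0,0,0.045,0, 0,0,0,0.045,0, 0,0,0,0.04,0, 0,0,0,0.03,0, 0,0,0,0.01,0, 0,0,0,0,0]';python3 go.py 628 297 72
python3 - <<'E'
from h import *
a=cams.get_image("side");b=cams.get_image("top")
cv2.imwrite("pics/p5.png",np.hstack([cv2.resize(a[220:460,150:450],(400,320)),cv2.resize(b[160:340,130:355],(400,320))]))
E
```

```text
time_s: 22.55
tool_pos: [628.4, 266.1, 121.7]
orientation: [-0.198, 0.678, 0.679, 0.202]
wrist_force: [-0.0, 0.3, 0.8]
width: 0.999
gripper_force: 0.0
t 22.55 pos [628.4 266.1 121.7] tooly yaw 0.0 zaxis [ 0.005  0.542 -0.84 ] w 0.999 F [-0.   0.3  0.8]
shift tool mm [-1.  -0.7 58.5] spin None
```

View pics/p5.png

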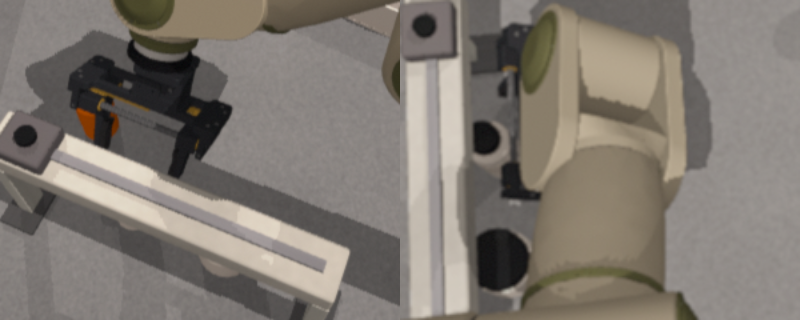

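Run:
```python
from h import *
z=np.array([.005,.542,-.84]);y=np.array([1,0,0.]);p=np.array([628.4,266.1,121.7])
for a in(45,60,80,100):
    for k in(-93.5,93.5):
        q=p-a*z+k*y;u=proj("top",q);v=proj("side",q);print(a,k,((u-[130,160])*1.778).round(),((v-[150,220])*1.333).round())
print("cap",((proj("top",[628,302,110])-[130,160])*1.778).round())
for k in(-61,61): print(((proj("side",p+19*z+k*y)-[150,220])*1.333).round(),"tip side")
```

```text
45 -93.5 [131. 207.] [216. 149.]
45 93.5 [124.  39.] [78. 94.]
60 -93.5 [136. 205.] [219. 138.]
60 93.5 [129.  35.] [80. 84.]
80 -93.5 [144. 201.] [223. 124.]
80 93.5 [136.  29.] [82. 70.]
100 -93.5 [151. 197.] [227. 110.]
100 93.5 [143.  23.] [84. 55.]
cap [ 84. 138.]
[181. 181.] tip side
[ 94. 145.] tip side
```

Picture 5: the gripper is behind the beam in the side view, straddling the bottle. In the top crop the cap is at (85,137), as predicted. Final advance.

```bash
python3 -m inch '[0,-0.001,0,0.02,0, 0,0,0,0.02,0, 0,0,0,0.01,0, 0,0,0,0.005,0, 0,0,0,0.003,0, 0,0,0,0,0]';python3 go.py 628 297 72; python3 -m inch '[60,0,0,0,0, 110,0,0,0,0, 120,0,0,0,0, 130,0,0,0,0, 140,0,0,0,0, 160,0,0,0,0, 160,0,0,0,0, 160,0,0,0,0]';python3 go.py 628 297 72
```

```text
time_s: 23.4
tool_pos: [629.3, 296.0, 71.8]
orientation: [-0.198, 0.678, 0.678, 0.202]
wrist_force: [-0.9, -0.7, 0.5]
width: 0.998
gripper_force: 0.0
t 23.4 pos [629.3 296.   71.8] tooly yaw -0.1 zaxis [ 0.005  0.542 -0.84 ] w 0.998 F [-0.9 -0.7  0.5]
shift tool mm [ 0.9 -1.3  0.3] spin None
time_s: 24.4
tool_pos: [629.3, 296.1, 71.7]
orientation: [-0.198, 0.678, 0.678, 0.202]
wrist_force: [1.1, 1.1, 1.1]
width: 0.578
gripper_force: 30.0
t 24.4 pos [629.3 296.1  71.7] tooly yaw -0.1 zaxis [ 0.005  0.542 -0.84 ] w 0.578 F [1.1 1.1 1.1]
shift tool mm [ 0.9 -1.3  0.3] spin None
```

```bash
python3 -m inch '[255,0,0,0,0, 255,0,0,-0.003,0, 255,0,0,-0.008,0, 255,0,0,-0.012,0, 255,-0.001,0,-0.015,0, 255,-0.001,0,-0.02,0, 255,0,0,-0.02,0, 255,0,0,-0.02,0]';python3 go.py 628 200 260; python3 -m inch '[255,0,0,-0.025,0, 255,0,0,-0.03,0, 255,0,0,-0.03,0, 255,0,0,-0.03,0, 255,0,0,-0.02,0, 255,0,0,-0.01,0]';python3 go.py 520 -180 240
```

```text
time_s: 25.4
tool_pos: [628.8, 240.3, 154.4]
orientation: [-0.198, 0.678, 0.678, 0.202]
wrist_force: [-0.5, -0.4, -1.5]
width: 0.58
gripper_force: 30.0
t 25.4 pos [628.8 240.3 154.4] tooly yaw -0.1 zaxis [ 0.006  0.542 -0.84 ] w 0.58 F [-0.5 -0.4 -1.5]
shift tool mm [ 2.340e+01 -1.000e-01 -1.106e+02] spin None
time_s: 26.15
tool_pos: [628.0, 161.7, 276.3]
orientation: [-0.197, 0.678, 0.678, 0.202]
wrist_force: [-0.3, -1.0, -2.2]
width: 0.583
gripper_force: 30.0
t 26.15 pos [628.  161.7 276.3] tooly yaw -0.1 zaxis [ 0.007  0.542 -0.84 ] w 0.583 F [-0.3 -1.  -2.2]
shift tool mm [-306.6 -107.7 -155.5] spin None
```

```bash
python3 -m inch '[255,-0.015,-0.005,-0.008,0, 255,-0.025,-0.01,-0.013,0, 255,-0.035,-0.013,-0.018,0, 255,-0.04,-0.014,-0.02,0, 255,-0.04,-0.014,-0.02,0, 255,-0.04,-0.014,-0.02,0, 255,-0.035,-0.013,-0.018,0, 255,-0.03,-0.01,-0.015,0]'; python3 -m inch '[255,-0.025,-0.008,-0.012,0, 255,-0.015,-0.004,-0.008,0, 255,-0.006,-0.002,-0.003,0, 255,0,0,0,0, 255,0,0,0,0]'; python3 go.py 521.5 -175.4 200;python3 go.py 521.5 -175.4 110
python3 - <<'E'
from h import *
a=cams.get_image("side");b=cams.get_image("top");cv2.imwrite("pics/s6.png",a)
cv2.imwrite("pics/p6.png",np.hstack([cv2.resize(a[40:280,240:540],(400,320)),cv2.resize(b[150:390,330:630],(400,320))]))
E
```

```text
time_s: 27.15
tool_pos: [533.5, -129.0, 243.3]
orientation: [-0.199, 0.678, 0.678, 0.202]
wrist_force: [0.4, -1.2, -1.8]
width: 0.578
gripper_force: 30.0
time_s: 27.78
tool_pos: [521.0, -177.6, 238.6]
orientation: [-0.198, 0.678, 0.679, 0.202]
wrist_force: [0.6, -0.3, -1.8]
width: 0.583
gripper_force: 30.0
t 27.775 pos [ 521.  -177.6  238.6] tooly yaw 0.0 zaxis [ 0.005  0.542 -0.84 ] w 0.583 F [ 0.6 -0.3 -1.8]
shift tool mm [-19.1   0.3  33.6] spin None
t 27.775 pos [ 521.  -177.6  238.6] tooly yaw 0.0 zaxis [ 0.005  0.542 -0.84 ] w 0.583 F [ 0.6 -0.3 -1.8]
shift tool mm [-67.9  -0.2 109.2] spin None
```

View pics/p6.png

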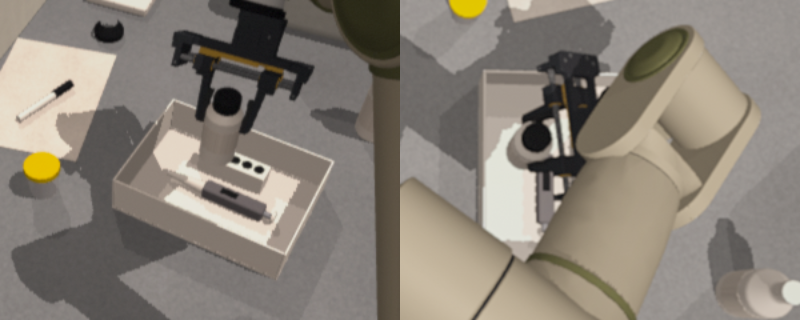

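Picture 6: bottle upright in the jaws over the tub, cap at side (411,115) and top (433,252). The floor left of the pipette is free.

```bash
python3 -c "
from h import *
print(tri((411,115),(432.7,252)))"
python3 -m inch '[255,-0.02,0,0.03,0, 255,-0.022,0,0.035,0, 255,-0.016,0,0.025,0, 255,-0.01,0,0.018,0, 255,0,0,0,0, 255,0,0,0,0]'; python3 go.py 521.5 -175.4 90;python3 go.py 521.5 -175.4 77
```

```text
(array([ 520.61034736, -168.86988203,  270.01618729]), np.float64(2.299831756529677))
time_s: 28.62
tool_pos: [521.9, -177.0, 111.7]
orientation: [-0.197, 0.678, 0.679, 0.202]
wrist_force: [-0.9, 0.1, -0.9]
width: 0.583
gripper_force: 30.0
t 28.625 pos [ 521.9 -177.   111.7] tooly yaw -0.0 zaxis [ 0.006  0.542 -0.841] w 0.583 F [-0.9  0.1 -0.9]
shift tool mm [-10.4  -0.5  19.2] spin None
t 28.625 pos [ 521.9 -177.   111.7] tooly yaw -0.0 zaxis [ 0.006  0.542 -0.841] w 0.583 F [-0.9  0.1 -0.9]
shift tool mm [-17.4  -0.6  30.1] spin None
```

```bash
python3 -m inch '[255,-0.006,0,0.01,0, 255,-0.004,0,0.007,0, 255,-0.002,0,0.004,0, 255,0,0,0,0, 255,0,0,0,0]'; python3 go.py 521.5 -175.4 77; python3 -m inch '[255,-0.002,0,0.003,0, 255,0,0,0,0, 255,0,0,0,0]'; python3 -m inch '[255,-0.001,0,0.0015,0, 255,0,0,0,0, 255,0,0,0,0]'
```

```text
time_s: 29.25
tool_pos: [521.7, -175.8, 86.9]
orientation: [-0.198, 0.678, 0.679, 0.202]
wrist_force: [0.4, -0.7, -1.4]
width: 0.583
gripper_force: 30.0
t 29.25 pos [ 521.7 -175.8   86.9] tooly yaw -0.1 zaxis [ 0.005  0.542 -0.84 ] w 0.583 F [ 0.4 -0.7 -1.4]
shift tool mm [-5.  -0.3  8.5] spin None
time_s: 29.62
tool_pos: [521.7, -175.8, 83.1]
orientation: [-0.198, 0.678, 0.678, 0.202]
wrist_force: [0.5, -0.7, -1.2]
width: 0.58
gripper_force: 30.0
time_s: 30.0
tool_pos: [521.7, -175.8, 81.3]
orientation: [-0.198, 0.678, 0.678, 0.202]
wrist_force: [-0.3, 0.8, -1.8]
width: 0.579
gripper_force: 30.0
```

```bash
python3 go.py 521.5 -175.4 77
```

```text
t 30.0 pos [ 521.7 -175.8   81.3] tooly yaw -0.1 zaxis [ 0.005  0.542 -0.84 ] w 0.579 F [-0.3  0.8 -1.8]
shift tool mm [-2.  -0.2  3.8] spin None
```

```bash
python3 -m inch '[255,-0.001,0,0.0015,0, 255,0,0,0,0, 255,0,0,0,0]'; python3 -m inch '[255,-0.0005,0,0.001,0, 255,0,0,0,0, 255,0,0,0,0]'; python3 -m inch '[255,-0.0005,0,0.001,0, 255,0,0,0,0, 255,0,0,0,0]'; python3 go.py 521.5 -175.4 77
```

```text
time_s: 30.38
tool_pos: [521.7, -175.8, 79.5]
orientation: [-0.198, 0.678, 0.678, 0.202]
wrist_force: [-0.6, 0.2, -1.8]
width: 0.581
gripper_force: 30.0
time_s: 30.75
tool_pos: [521.7, -175.7, 78.4]
orientation: [-0.198, 0.678, 0.678, 0.202]
wrist_force: [-0.8, -0.0, -1.3]
width: 0.584
gripper_force: 30.0
time_s: 31.12
tool_pos: [521.7, -175.5, 77.2]
orientation: [-0.198, 0.678, 0.678, 0.202]
wrist_force: [-0.3, -0.4, -1.8]
width: 0.581
gripper_force: 30.0
t 31.125 pos [ 521.7 -175.5   77.2] tooly yaw -0.1 zaxis [ 0.005  0.542 -0.84 ] w 0.581 F [-0.3 -0.4 -1.8]
shift tool mm [-0.  -0.2  0.3] spin None
```

```bash
python3 -m inch '[255,-0.0005,0,0.001,0, 255,0,0,0,0, 255,0,0,0,0]'; python3 -m inch '[255,-0.0005,0,0.0007,0, 255,0,0,0,0, 255,0,0,0,0]'
```

```text
time_s: 31.5
tool_pos: [521.7, -175.5, 76.1]
orientation: [-0.198, 0.678, 0.678, 0.202]
wrist_force: [0.0, 0.3, -1.6]
width: 0.58
gripper_force: 30.0
time_s: 31.88
tool_pos: [521.8, -175.5, 75.6]
orientation: [-0.198, 0.678, 0.679, 0.202]
wrist_force: [-0.8, -0.3, 4.8]
width: 0.578
gripper_force: 30.0
```

```bash
python3 -m inch '[110,0,0,0,0, 100,0,0,0,0, 90,0,0,0,0, 70,0,0,0,0, 40,0,0,0,0, 40,0,0,0,0, 40,0,0,0,0]'; python3 -m inch '[40,0,0,-0.005,0, 40,0,0,-0.015,0, 40,0,0,-0.03,0, 40,0,0,-0.04,0, 40,0,0,-0.05,0, 40,0,0,-0.05,0, 40,0,0,-0.05,0, 40,0,0,-0.04,0]'; python3 go.py 600 -500 300
```

```text
time_s: 32.75
tool_pos: [521.7, -175.5, 75.3]
orientation: [-0.198, 0.678, 0.678, 0.202]
wrist_force: [0.1, 0.7, 0.1]
width: 0.845
gripper_force: 0.0
time_s: 33.75
tool_pos: [519.7, -328.6, 313.4]
orientation: [-0.197, 0.678, 0.679, 0.201]
wrist_force: [0.8, 0.5, 0.2]
width: 0.841
gripper_force: 0.0
t 33.75 pos [ 519.7 -328.6  313.4] tooly yaw -0.1 zaxis [ 0.006  0.54  -0.841] w 0.841 F [0.8 0.5 0.2]
shift tool mm [-151.6   80.5  -80.9] spin None
```

```bash
python3 -m inch '[40,-0.04,0,-0.02,0, 40,-0.04,0,-0.02,0, 40,-0.03,0,-0.01,0, 40,0,0,0,0, 40,0,0,0,0]'
python3 - <<'E'
from h import *
a=cams.get_image("side");b=cams.get_image("top");cv2.imwrite("pics/s7.png",a)
cv2.imwrite("pics/p7.png",np.hstack([cv2.resize(a[40:280,240:540],(400,320)),cv2.resize(b[150:390,330:630],(400,320))]))
E
```

```text
time_s: 34.38
tool_pos: [520.2, -446.3, 293.8]
orientation: [-0.198, 0.678, 0.679, 0.202]
wrist_force: [0.5, 0.1, 0.1]
width: 0.843
gripper_force: 0.0
```

View pics/p7.png

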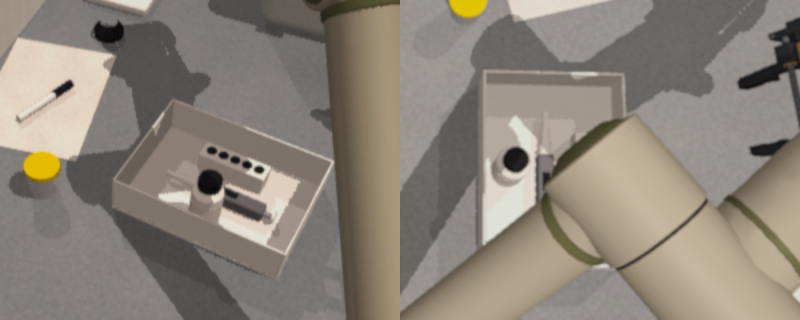

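Picture 7: bottle upright on the floor (side (397,177)), rack and pipette flat inside, cup unmoved, and the robot clear.

```bash
python3 -c "
from cell import bot;print(bot.finish_job())"
```

```text
the job is handed in; nothing more can be done
None
```

I handed the job in at about 34.5 s: in the last pictures the rack and pipette lie flat inside the tub, the bottle stands upright on its floor, the cup is unmoved and the arm is clear; the jar was not re-checked at the end, and no verdict came back.

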